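# Slide the nozzle carriage onto its dovetail rail and clamp it

## Robot

A 6-joint arm with a two-finger parallel gripper is mounted at the origin on a cart in front of the work surface, level with it; the furniture and walls round the work are solid. World frame = base frame: x ahead of the robot, y to its left, z up, the work surface at z = 0. Lengths are in m, angles in rad, forces in N, time in s.
With the tool pointing down it reaches from about 0.275 to 1 m from the base axis. Payload 8.4 kg.
Tool frame: the origin (TCP) lies at the very end of the fingers, on their centre line; the grasp point (between the pads) lies hold_point_z behind it (hold_point_z is the distance from the TCP to the grasp point, in m); z points along the fingers, y is the line along which they close (so a half turn about z gives the same grasp; the last joint's range is limited). The gripper opens to 85 mm and grips with 20 to 120 N. Pads are 22 mm wide; open, the fingers measure 114 mm over their backs; the gripper's body (76 mm by 85 mm) begins 54 mm behind the grasp point. The pads swing forward as they close: fully open they stand 13 mm farther back than shut.
Start: joints at [-1.325, 0.353, 1.633, -0, 1.155, -0.002], TCP at [0.153, -0.606, 0.231] pointing down, gripper open.
Joint ranges: [-2.63, 2.63], [-0.92, 2.1], [0.06, 2.66], [-1.3, 4.44], [0, 2.69], [-3.02, 3.02]. Speed limits (rad/s): [2.22, 2.22, 2.79, 3.14, 3.14, 3.14].

## Interface

Orientations are given as a rotation vector (axis times angle).
In Python, from cell import reach, move_linear, goto_joints, open_jaws, grasp, dwell, ik, sense, camera, camera_model, MotionError, sign_off, recognise, masks_of, pinpoint, hold_point_z gives the robot as it stands. Calls block until the motion is done:
- reach(position, orientation): joint-space move of the TCP to a pose.
- move_linear(position, feed=0.15, rot=None, max_force=None): straight line of the TCP; rot=None keeps the orientation; feed is the mean speed in m/s. With max_force (N) it stops when the force on the tool has changed by that much, and returns True; else False.
- goto_joints(angles): joint-space move.
- open_jaws() and grasp(grasp_force=None): open the fingers fully, or close them until they stop; grasp_force is the grip in N (None keeps the last).
- dwell(seconds).
- ik(position, orientation): joint angles nearest the present ones, or None.
- sense(): the state.
- camera(name): name is "scene" or "side" or "wrist"; returns the picture (420x560x3 uint8, blue, green, red); there is no depth.
- camera_model(name): a dict with "intrinsics" (3x3 intrinsics, pixels), "cam_to_world" (4x4, takes a point from camera to world coordinates). Camera axes: x right, y down, z forward; pixel columns grow to the right and rows downward; lengths in m; the calibration is good to about 2 mm. A picture is of the moment at which its call begins: read the wrist's pose just before it. camera_model takes no time and is no camera call; for the wrist camera it gives the pose at the moment of the call.
A pose or a line that the arm cannot do raises MotionError and nothing moves.
- sign_off(): hands the job in; it is judged then, once.
Trained networks look in the newest picture that a camera, given by its name, has taken for a name from the list of things; names that differ only in an ending like _2 or _b are one class to them, and where a whole thing is asked for, a point or a joint stands for the part that bears it (a point fixed in the world has none). Each returns a list of dicts, best first, with "p" (0 to 1); they miss things now and then, are a little off and sometimes report something else, mostly with a low value. They report only what shows in the picture. A call takes as long as a camera call.
- recognise(thing, camera): "location" ([x, y, z] in m, in world coordinates, good to about 4 mm: the middle of the surface that is visible of it).
- masks_of(thing, camera): "mask" (420x560 bool, what is visible of it).
- pinpoint(thing, camera): "location" ([x, y, z] in m, in world coordinates, good to about 4 mm: a listed point, or the origin of a listed thing).
The state is a dict: "time": time; "joints": joint angles; "joint_velocities": joint speeds; "tau": joint torques, N m; "tcp_pos": TCP position; "ee_rot": TCP orientation; "wrist_force": force on the tool from outside, world axes, zero at the start; "wrist_torque": the same for the moment, N m; "grip_width": finger opening in m; "gripper_force": force on a finger pad.
Only numpy, scipy, OpenCV 4.12 (cv2) and the standard library are available. Lean on these libraries where they do the work, as an engineer would, in place of code of your own. Each camera call takes 0.05 s, during which the arm holds its last target. There are 200 camera calls.

## Task

Fit the large carriage to the dovetail rail on the bench: slide it on from the rail's open end, with its clamp knob on the side facing the robot, until it is right up against the end stop. Then tighten its side clamp knob by turning it clockwise as far as it goes. Leave the small carriage where it stands.

Things in the scene. Friction and masses are not known exactly. Their poses are not given: they have to be found in the camera images.
- carriage_grip (a point): LARGE carriage (loose, ~0.4 kg): aluminium block 80 (x) x 70 (y) mm with a dovetail slot along y and a post to hold on top. Point: on the post, 53 mm above the underside; the block's axes, z up. Post 24 (x) x 26 (y) mm, from the block's flat top 22 mm below the point to 18 above; block spans y -35 to +35 mm of it. Knob side is -x. Stands on the bench, y within 0.4 rad of the rail's y.
- knob_grip (a point): Large carriage's clamp knob, on its axis at the height to grip: a black wing 46 mm long (this point's x), 12 mm thick (y) and 24 mm tall, its middle 1 mm above this point; turns with the wing. It stands on a lug at the carriage's -x side whose flat top is 22 mm below this point. From carriage_grip: x -64, y -24, z 0 mm in the carriage's axes.
- clamp_knob (a joint): Large carriage's knob, rad, about its upright axis: 0 loose, wing along the carriage's x (across the rail); grows turning clockwise from above, hard stop at 1.35 (tight, wing nearly along the rail). Starts at 0 to 0.15, resists with 0.06 N m, stays where left.
- dovetail_rail: Fixed steel rail; origin under its base plate's centre, on the bench; y runs from open end to stop, z up. Plate 100 (x) x 280 (y) x 8 mm. Dovetail from y -30 (nose tapered to -8) to the stop's face at y 125 mm, 42 mm wide at its top (z 26); stop top z 36. Bare plate before it; carriage feet slide on the plate, play 3 mm a side, 5 up. Against the stop carriage_grip is at (0, 90, 61) mm.
- small_carriage_grip (a point): SMALL carriage (loose bystander, its slot too narrow for this rail): same shape but only 50 mm wide and 48 mm long, post 16 x 18 mm. Point on its post, 41 mm above its underside. It stands on the bench in the same area; the two carriages may swap places. Between those places a star knob of the machine juts out over the bench, its top 125 mm up: carry the carriage well above it.

How it is judged:
On the way:
1. the large carriage sits on the dovetail, knob towards the robot, up against the end stop, with its knob still loose (y of carriage_grip in the frame of dovetail_rail above 0.078 m and x of carriage_grip in the frame of dovetail_rail between -0.008 and 0.008 m and z of carriage_grip in the frame of dovetail_rail between 0.055 and 0.069 m and angle between the y axis of carriage_grip and the y axis of dovetail_rail, either way round below 0.17 rad and x of knob_grip in the frame of dovetail_rail below -0.04 m and angle between carriage_grip's own z axis and vertical below 0.17 rad and value of joint clamp_knob below 0.6 rad), for 0.2 s.
At the end, for the whole second after the job is handed in: The large carriage is on the dovetail, knob side to the robot (knob over 40 mm to -x of the rail), grip point within 8 mm of the rail's middle line and 55 to 69 mm up, within 0.17 rad of the rail and upright, within 12 mm of the end stop; its knob is turned past 1.1 rad (y of carriage_grip in the frame of dovetail_rail above 0.078 m and x of carriage_grip in the frame of dovetail_rail between -0.008 and 0.008 m and z of carriage_grip in the frame of dovetail_rail between 0.055 and 0.069 m and angle between the y axis of carriage_grip and the y axis of dovetail_rail, either way round below 0.17 rad and x of knob_grip in the frame of dovetail_rail below -0.04 m and angle between carriage_grip's own z axis and vertical below 0.17 rad and value of joint clamp_knob above 1.1 rad); the robot touches nothing.
It fails at once if the small carriage is moved by more than 30 mm (distance of small_carriage_grip from where it was at the start of the episode above 0.03 m).
It also fails if it takes over 58 s, if anything falls off the work surface, if the arm or the gripper's body presses on something with over 40 N, if the wrist force passes 120 N, or if a joint passes its speed limit or range.

## Working session

There is one attempt and no reset: what is moved stays moved. The work goes in short steps, each a Python script; the robot and the scene stay as the last script left them, time stands still between calls to the robot, and variables do not carry over. Pictures are saved under pics/ and viewed, at most 10 in all, crops included, and the job is handed in when it is done.

```bash
mkdir -p pics; ls; cat > h.py <<'E'
from cell import *
import numpy as np, cv2
from scipy.spatial.transform import Rotation as R
E
python3 - <<'E'
from h import *
s=sense(); print(s['time'],s['tcp_pos'],s['ee_rot'],s['grip_width'],hold_point_z)
ims=[]
for c in ['scene','side']:
    im=camera(c); ims.append(im)
    print(c,np.round(camera_model(c)['cam_to_world'][:3,3],3))
    for t in ['carriage_grip','knob_grip','dovetail_rail','small_carriage_grip']:
        for d in pinpoint(t,c)[:2]: print(t,np.round(d['location'],4),round(d['p'],2))
cv2.imwrite('pics/a.png',ims[0]);cv2.imwrite('pics/b.png',ims[1])
E
```

```text
pics
0.0 [ 0.15316299 -0.6054393   0.23054276] [-3.11612668e+00 -3.88026211e-01  2.74136950e-04] 0.08555210350192714 0.0187
scene [-0.153  0.575  0.856]
carriage_grip [ 0.4584 -0.0505  0.0525] 0.87
knob_grip [ 0.399  -0.081   0.0516] 0.56
dovetail_rail [ 0.4752  0.268  -0.002 ] 0.78
small_carriage_grip [ 0.451  -0.3378  0.0409] 0.67
side [ 0.427 -0.929  0.42 ]
carriage_grip [ 0.4539 -0.0512  0.0554] 0.58
knob_grip [ 0.3967 -0.083   0.0531] 0.81
dovetail_rail [0.4805 0.2684 0.0021] 0.69
small_carriage_grip [ 0.4538 -0.3405  0.0452] 0.68
```

View pics/a.png

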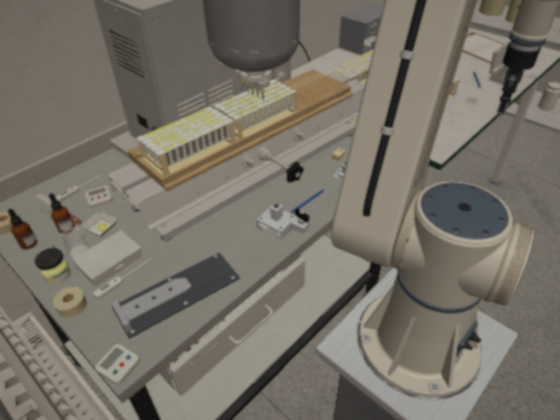

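View pics/b.png

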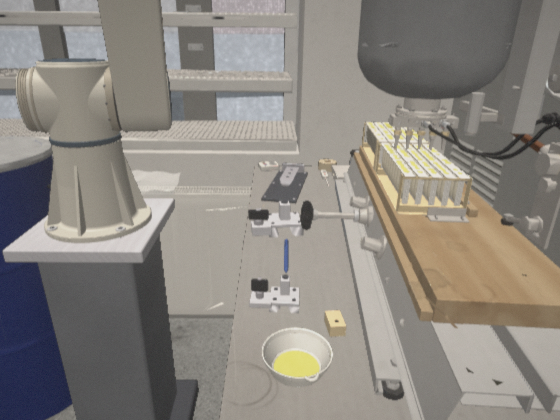

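Scene: the large carriage stands at about px (280,215), the rail at (180,290) with its open end towards the carriage, and the star knob at (295,172). In the side view the large carriage is at (283,218), the small one at (280,292). Next I get a closer look from the wrist camera.

```bash
cat >> h.py <<'E'
def down(yaw):  # tool z down, tool y (closing line) at angle yaw+90deg in world
    return (R.from_euler('z',yaw)*R.from_euler('x',np.pi)).as_rotvec()
def ray(c,px,z,M=None):
    M=M or camera_model(c); T=np.array(M['cam_to_world'])
    p=np.atleast_2d(px).astype(float); d=np.c_[p,np.ones(len(p))]@np.linalg.inv(M['intrinsics']).T@T[:3,:3].T
    return T[:3,3]+d*((z-T[2,3])/d[:,2])[:,None]
def rect(c,thing,z,M=None):
    m=masks_of(thing,c)
    if not m: return None
    ys,xs=np.nonzero(m[0]['mask']); P=ray(c,np.c_[xs,ys],z,M)[:,:2]
    return m[0]['p'],cv2.minAreaRect((P*1000).astype(np.float32))
E
python3 - <<'E'
from h import *
camera('scene'); print('rail',rect('scene','dovetail_rail',0.012))
reach([0.40,-0.05,0.33],down(0.0)); print(np.round(sense()['joints'],2))
M=camera_model('wrist'); print(np.round(M['cam_to_world'],3)); im=camera('wrist'); cv2.imwrite('pics/c.png',im)
for t in ['carriage_grip','knob_grip','small_carriage_grip']:
    for d in pinpoint(t,'wrist')[:2]: print(t,np.round(d['location'],4),round(d['p'],2))
print(rect('wrist','carriage_grip',0.031,M))
reach([0.42,0.25,0.36],down(0.0)); print(np.round(sense()['joints'],2))
M=camera_model('wrist'); im=camera('wrist'); cv2.imwrite('pics/d.png',im)
for d in pinpoint('dovetail_rail','wrist')[:2]: print(np.round(d['location'],4),round(d['p'],2))
print(rect('wrist','dovetail_rail',0.010,M), sense()['time'])
E
```

```text
rail (0.62, ((475.2659606933594, 270.87591552734375), (279.8382568359375, 111.75765228271484), 77.98961639404297))
[-0.13 -0.1   1.94 -0.    1.3   1.44]
[[-0.001 -0.957 -0.29   0.472]
 [-1.     0.001 -0.001 -0.049]
 [ 0.001  0.29  -0.957  0.473]
 [ 0.     0.     0.     1.   ]]
carriage_grip [ 0.4613 -0.0476  0.052 ] 0.92
knob_grip [ 0.3996 -0.0813  0.0519] 0.81
small_carriage_grip [ 0.4547 -0.3388  0.0388] 0.6
(0.98, ((430.26416015625, -54.84185791015625), (134.05747985839844, 75.30459594726562), 9.39089584350586))
[ 0.53  0.03  1.75 -0.    1.36  2.1 ]
[ 0.4779  0.2696 -0.0027] 0.64
(0.8, ((473.5909729003906, 273.5591125488281), (287.3807373046875, 101.85682678222656), 78.78435516357422)) 4.3583
```

View pics/c.png

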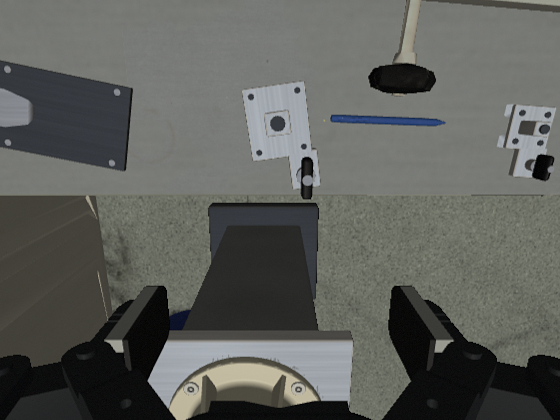

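View pics/d.png

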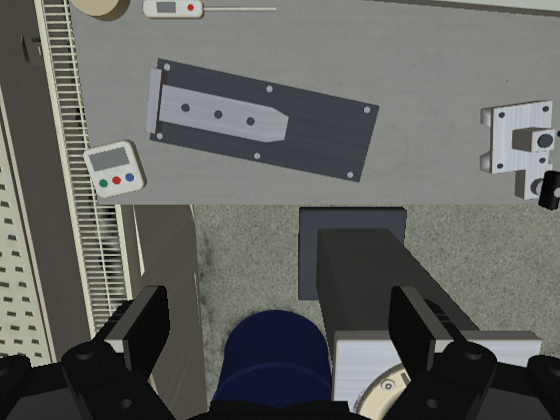

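Picture c: large carriage block corners at about (242,89), (303,80), (313,147), (251,161), with the knob at (307,178) on the robot side. Star knob at (400,78), away from the path to the rail. Picture d: rail plate corners (158,59), (379,106), (359,181), (150,140), stop at the left, nose at (288,125). I compute both poses from these corners.

```bash
python3 - <<'E'
from h import *
def sub(f,px):
    g=cv2.cvtColor(cv2.imread(f),cv2.COLOR_BGR2GRAY)
    return cv2.cornerSubPix(g,np.float32(px).reshape(-1,1,2),(5,5),(-1,-1),(3,50,.01)).reshape(-1,2)
Md=camera_model('wrist')
c=sub('pics/d.png',[[379,106],[359,181]]); P=ray('wrist',c,0.008)[:,:2]; print(np.round(c,1),np.round(P,4), np.linalg.norm(P[0]-P[1]))
# plate long edges and dovetail top edges
def line(a,b,z):
    Q=ray('wrist',[a,b],z)[:,:2]; d=Q[0]-Q[1]; return np.round(Q,4),np.arctan2(-d[0],d[1])
print(line((200,68),(379,106),.008),line((203,150),(359,181),.008),line((162,86),(272,107),.026),line((158,122),(268,142),.026))
Mc=dict(intrinsics=Md['intrinsics'],cam_to_world=np.array([[-.001,-.957,-.29,.472],[-1,.001,-.001,-.049],[.001,.29,-.957,.473],[0,0,0,1]]))
c=sub('pics/c.png',[[242,89],[303,80],[251,161]]); print(np.round(c,1)); P=ray('wrist',c,.031,Mc)[:,:2]; print(np.round(P,4))
e=P[0]-P[1]; x=P[0]-P[2]; print('sizes',np.linalg.norm(e),np.linalg.norm(x),'yaw',np.arctan2(-e[0],e[1]),np.arctan2(x[1],x[0]),'centre',(P[1]+P[2])/2)
E
python3 - <<'E'
import cv2
im=cv2.imread('pics/d.png')[40:200,130:400]; cv2.imwrite('pics/d2.png',cv2.resize(im,None,fx=2.9,fy=2.9,interpolation=cv2.INTER_CUBIC))
E
```

```text
[[379.2 105.7]
 [358.7 182. ]] [[0.494  0.1229]
 [0.3969 0.1429]] 0.0991381232776574
(array([[0.5385, 0.3455],
       [0.4937, 0.1232]]), np.float64(-0.19907199085357294)) (array([[0.4394, 0.3478],
       [0.3982, 0.1426]]), np.float64(-0.19810737024850486)) (array([[0.5169, 0.3887],
       [0.4927, 0.2575]]), np.float64(-0.1827232139103721)) (array([[0.4754, 0.3974],
       [0.451 , 0.2628]]), np.float64(-0.17893635054170293))
[[241.4  90.2]
 [303.   80. ]
 [251.  161. ]]
[[ 0.49   -0.0082]
 [ 0.5005 -0.0765]
 [ 0.4116 -0.0172]]
sizes 0.06905319612329833 0.0789186603140474 yaw 0.15303082748785377 0.11388346380497434 centre [ 0.45606586 -0.04681211]
```

View pics/d2.png

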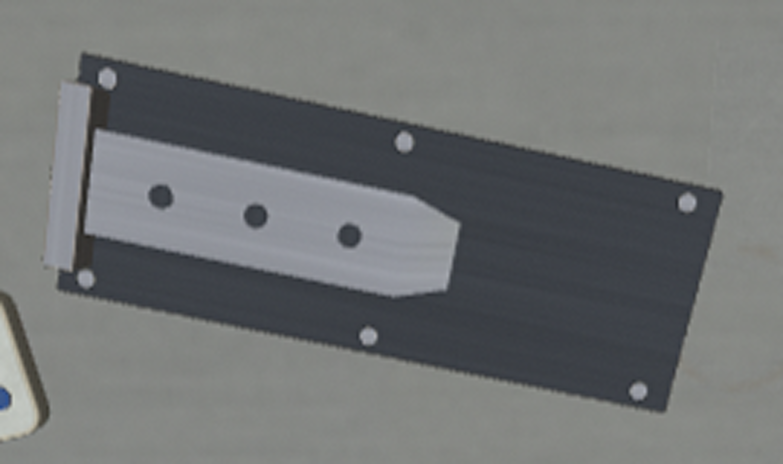

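Crop d2: the plate, dovetail and stop are clear. The stop is at left (75,175), nose at (455,255), and the plate's open end runs from (722,190) to (665,410). Rail origin is about (0.4735, 0.270) with yaw -0.195. Carriage is about (0.457, -0.048) with yaw 0.13. Block and plate sizes match. I grasp closing across x, lift, and hover over the plate.

```bash
cat >> h.py <<'E'
O=np.array([.4735,.270]); YR=-.195
def rail(x,y,z): 
    c,s=np.cos(YR),np.sin(YR); return [O[0]+c*x-s*y,O[1]+s*x+c*y,z]
E
python3 - <<'E'
from h import *
p=[.457,-.047]; r=down(.13+np.pi/2)
reach([*p,.17],r); print(np.round(sense()['joints'],2))
hit=move_linear([*p,.038],feed=.08,max_force=12); s=sense(); print(hit,s['tcp_pos'])
if not hit:
    grasp(70); s=sense(); print('w',s['grip_width'],s['gripper_force'],s['tcp_pos'],s['wrist_force'])
    move_linear([*p,.14],feed=.1); s=sense(); print('w',s['grip_width'],s['wrist_force'],s['wrist_torque'])
    move_linear(rail(0,-.085,.14),feed=.12,rot=down(YR+np.pi/2))
    s=sense(); print(s['time'],np.round(s['joints'],2),s['tcp_pos'],s['grip_width'])
    camera('scene')
    for d in pinpoint('carriage_grip','scene')[:1]+pinpoint('knob_grip','scene')[:1]: print(np.round(d['location'],4),d['p'])
    cv2.imwrite('pics/e.png',camera('wrist'))
E
```

```text
[-0.11  0.17  2.04  0.    0.93 -0.24]
False [ 0.45732449 -0.04702847  0.03836649]
w 0.02329577909051579 68.55195164680481 [ 0.45721602 -0.04699119  0.03818173] [0.10278995 0.82718281 4.57738826]
w 0.022749154855815155 [-0.51347754  0.49062258 -4.55202072] [0.00711405 0.01340262 0.05334586]
12.0167 [ 0.38  0.27  1.99 -0.    0.88  0.58] [0.45697982 0.18624438 0.13996614] 0.023293072069662326
[0.3896 0.1731 0.1544] 0.69
```

View pics/e.png

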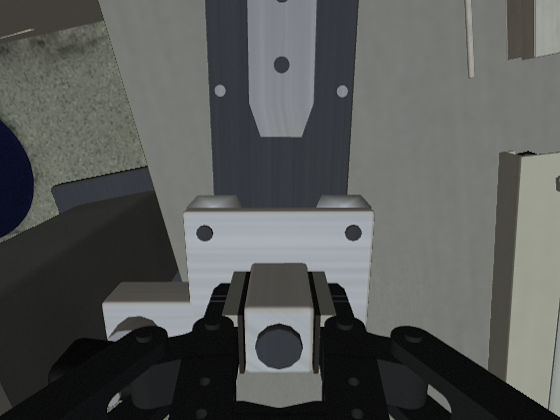

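Picture e: carriage held square, its front edge level at row 211. Rail centre is at column about 282 against the carriage's 279–280, so about 1 mm to +x. I lower with that shift and slide.

```bash
python3 - <<'E'
from h import *
dx=.001; r=down(YR+np.pi/2)
def st(k,h): s=sense(); print(k,h,np.round(s['tcp_pos'],4),np.round(s['wrist_force'],1),round(s['grip_width'],4),round(s['time'],1))
h=move_linear(rail(dx,-.085,.048),feed=.08,rot=r,max_force=10); st('low',h)
if not h or sense()['tcp_pos'][2]<.05:
    h=move_linear(rail(dx,.02,.048),feed=.05,rot=r,max_force=12); st('nose',h)
    if not h:
        h=move_linear(rail(dx,.100,.048),feed=.05,rot=r,max_force=12); st('stop',h)
s=sense(); d=np.array(s['tcp_pos'][:2])-O; c,n=np.cos(YR),np.sin(YR); print('rail xy',c*d[0]+n*d[1],-n*d[0]+c*d[1])
E
```

```text
low False [0.4584 0.1866 0.0484] [-0.1  0.5 -4.4] 0.0231 13.5
nose False [0.4784 0.2893 0.048 ] [ 1.8 -0.6 -6. ] 0.0235 15.8
stop True [0.4924 0.36   0.0473] [ 2.4 -0.8 -4.5] 0.0229 17.1
rail xy 0.001093492005160613 0.09193939384527243
```

```bash
python3 - <<'E'
from h import *
open_jaws(); p=sense()['tcp_pos']
move_linear([p[0],p[1],.15],feed=.12)
reach(rail(-.075,.03,.23),down(YR+np.pi)); print(np.round(sense()['joints'],2))
cv2.imwrite('pics/f.png',camera('wrist'))
c,n=np.cos(YR),np.sin(YR)
for t in ['carriage_grip','knob_grip']:
    for d in pinpoint(t,'wrist')[:1]:
        l=np.array(d['location']); e=l[:2]-O; print(t,np.round([c*e[0]+n*e[1],-n*e[0]+c*e[1],l[2]],4),d['p'])
print(sense()['time'])
for a in (0,-.7,-1.35,-1.45): print(a, ik(rail(-.064,.066,.045),down(YR+np.pi+a)))
E
```

```text
[ 0.66  0.18  1.87 -0.    1.09 -0.72]
carriage_grip [0.0029 0.0918 0.0598] 0.61
knob_grip [-0.0627  0.063   0.0643] 0.94
20.2333
0 [ 0.68390748  0.48375562  1.93437514  0.          0.72346189 -0.69188885]
-0.7 [ 6.83907478e-01  4.83755618e-01  1.93437514e+00 -4.44089210e-16
  7.23461892e-01  8.11115150e-03]
-1.35 [ 6.83907478e-01  4.83755618e-01  1.93437514e+00 -4.44089210e-16
  7.23461892e-01  6.58111152e-01]
-1.45 [ 6.83907478e-01  4.83755618e-01  1.93437514e+00 -4.44089210e-16
  7.23461892e-01  7.58111152e-01]
```

View pics/f.png

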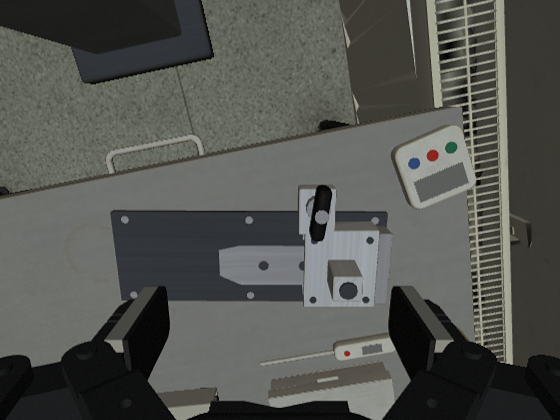

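Picture f: carriage seated against the stop (block at (340,268), stop at (385,260)), knob wing at (320,212) still across the rail. I grip the wing and turn it clockwise.

```bash
python3 - <<'E'
from h import *
a0=YR+np.pi
def st(k,h=None): s=sense(); print(k,h,np.round(s['tcp_pos'],4),np.round(s['wrist_force'],1),np.round(s['wrist_torque'],2),round(s['grip_width'],4),round(s['time'],1))
xy=rail(-.063,.067,0)[:2]
reach([*xy,.13],down(a0-.07))
h=move_linear([*xy,.045],feed=.08,max_force=12); st('down',h)
if not h:
    grasp(40); st('grip')
    p=list(sense()['tcp_pos'])
    for a in (.4,.8,1.1,1.25,1.33):
        h=move_linear(p,feed=.05,rot=down(a0-a),max_force=25); st(a,h)
        if h: break
E
```

```text
down False [0.425  0.3482 0.0455] [ 0.4  0.4 -0.4] [0.03 0.02 0.03] 0.0856 22.0
grip None [0.424  0.3472 0.0452] [-1.5 -2.9  6. ] [-0.71  0.41 -0.06] 0.0192 22.6
0.4 False [0.4242 0.3472 0.0454] [ 0.2 -0.2  3.7] [-0.19 -0.03 -0.06] 0.0189 23.1
0.8 False [0.4243 0.3473 0.0453] [ 0.6 -1.2  4.3] [-0.17 -0.13 -0.05] 0.0191 23.6
1.1 False [0.4243 0.3474 0.0453] [0.9 0.2 2.8] [-0.02 -0.22 -0.05] 0.0191 24.1
1.25 False [0.4243 0.3474 0.0453] [ 1.6 -0.3  2.7] [ 0.02 -0.34 -0.07] 0.019 24.4
1.33 False [0.4243 0.3474 0.0453] [2.2 1.1 3.6] [ 0.19 -0.37 -0.04] 0.0191 24.6
```

```bash
python3 - <<'E'
from h import *
open_jaws(); p=sense()['tcp_pos']
move_linear([p[0],p[1],.15],feed=.12)
reach(rail(-.075,.03,.23),down(YR+np.pi))
im=camera('wrist'); cv2.imwrite('pics/g.png',cv2.resize(im[160:330,220:420],None,fx=3,fy=3)); print(sense()['time'])
c,n=np.cos(YR),np.sin(YR)
for t in ['carriage_grip','knob_grip']:
    for d in pinpoint(t,'wrist')[:1]:
        l=np.array(d['location']); e=l[:2]-O; print(t,np.round([c*e[0]+n*e[1],-n*e[0]+c*e[1],l[2]],4),d['p'])
E
```

```text
27.5833
carriage_grip [0.0035 0.089  0.0625] 0.58
knob_grip [-0.0638  0.0627  0.0619] 0.64
```

View pics/g.png

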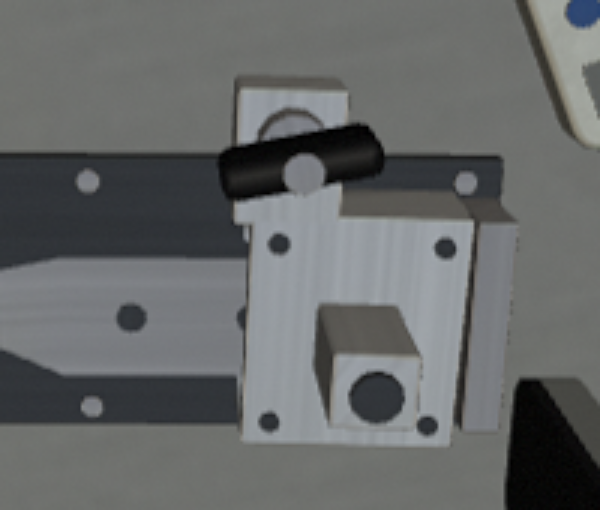

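Picture g: the wing lies about 10° off the rail direction, from (222,180) to (383,150), which matches the knob's tight stop. The block is still against the stop and the gripper is clear.

```bash
python3 -c "
from h import *
print(sign_off(), sense()['time'])"
```

```text
the job is handed in; nothing more can be done
the job is handed in; nothing more can be done
```

The job is handed in after about 28 s: the large carriage is on the rail against the end stop with its knob turned clockwise to about 1.3 rad as judged from the camera, and I never touched the small carriage.

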